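# Dock the signal box down its rail lane

### The arm

A 6-joint arm with a two-finger parallel gripper is mounted at the origin on the work surface. World frame = base frame: x ahead of the robot, y to its left, z up, the work surface at z = 0. Lengths are in m, angles in rad, forces in N, time in s.
With the tool pointing down it reaches from about 0.3 to 0.775 m from the base axis. Payload 14.6 kg.
Tool frame: the origin (TCP) lies between the finger pads; the fingertips stand 22 mm ahead of it and the grasp point (between the pads) lies 3 mm ahead of it; z points along the fingers, y is the direction in which the jaws open and shut (so a half turn about z gives the same grasp; the last joint's range is limited). The gripper opens to 94 mm and grips with 3 to 60 N. Pads are 16 mm wide; open, the fingers measure 119 mm over their backs; the gripper's body (75 mm by 177 mm) begins 78 mm behind the grasp point.
Start: joints at [-1.185, 0.3, 1.521, -0, 1.321, -0.067], TCP at [0.241, -0.495, 0.227] pointing down, gripper open.
Joint ranges: [-3.03, 3.03], [-0.79, 2.21], [0.23, 2.52], [-1.04, 4.18], [0, 3.07], [-2.55, 2.55]. Speed limits (rad/s): [2.22, 2.22, 2.57, 3.14, 3.14, 3.14].

### API

Orientations are given as a unit quaternion [w, x, y, z].
In Python, from rig import read_state, grab_frame, camera_params, ctrl gives the robot as it stands.
- The arm moves only by the tool servo_tool, never from a script. Its argument "motion" is one flat list of numbers, 7 for each row, row after row: the shift along the world's x, y, z in cm, then the turn, a rotation vector about the world's x, y, z in degrees, then the gripper command: -1 is fully open, 1 is shut, values between are in proportion. A call has 1 to 20 rows; each row shifts and turns the pose as measured when the row begins; what a row does not reach is not made up. A row lasts 1/12 s, in which the tool goes at most 41.7 mm and 7.16 degrees, less where a joint would pass 70% of its speed; a pose out of reach is approached as far as the arm can. A call with a gripper value outside its range is refused whole. The fingers move at their own pace and stop on an object; "force" is the grip in N (left out, the last holds). Time passes only in rows, so rows that do not move let the fingers close. It gives the time, the measured TCP pose, the force and the opening at its end, in the units of the state.
- read_state(): the state, without advancing time (a new reading comes with each control period).
- grab_frame(name): name is "scene" or "side" or "wrist"; returns the picture (384x512x3 uint8, blue, green, red); there is no depth.
- camera_params(name): a dict with "fx", "fy", "cx", "cy" (pixels), "dist" ([k1, k2, p1, p2, k3] as OpenCV has them; the pictures are not rectified), "R" (3x3) and "t" (3): a world point X has camera coordinates R X + t; the wrist camera has in their place "hand_eye" (4x4, takes a point from camera to tool coordinates, whose origin is the TCP and whose axes are the flange's). Camera axes: x right, y down, z forward; pixel columns grow to the right and rows downward; lengths in m; the calibration is good to about 2 mm. A picture is of the moment at which its call begins: read the wrist's pose just before it. camera_params takes no time and is no camera call.
- ctrl.job_done(): hands the job in, once; it reports no verdict.
The state is a dict: "time_s": time; "joints": joint angles; "dq": joint speeds; "joint_efforts": joint torques, N m; "tool_pos": TCP position; "tcp_rot": TCP orientation; "wrist_force": force on the tool from outside, world axes, zero at the start; "torque": the same for the moment, N m; "finger_gap": finger opening in m.
Only numpy, scipy, OpenCV 4.12 (cv2) and the standard library are available. Lean on these libraries where they do the work, as an engineer would, in place of code of your own. Each camera call takes 0.05 s, during which the arm holds its last target. There are 200 camera calls.

### The job

Push the white signal box along the shelf with your fingertips, down the lane between the two aluminium guide rails, until it stands fully home and square against both rubber bumpers at the far end. Nothing may touch either rail, neither the box nor you, because a knock rings through into the recording. Slide it, never lift it; leave its chrome toggle untouched and the tuning fork, speaker, piezo holder and suction cup where they are.

Things in the scene. Friction and masses are not known exactly. Their poses are not given: they have to be found in the camera images.
- lane: docking lane screwed to the shelf. Origin: on the shelf surface, middle of the open mouth; x runs down the lane to the bumpers, z up. Clear width 115 mm (rail faces at y = +-57.5 mm), open above; the shelf is its floor. At the far end a 26 mm high cross bar carries two black rubber bumpers, 18 mm across, at y = +-32 mm, their faces 200 mm from the mouth
- rail_left: aluminium guide rail on the lane's +y side, a bar 206 mm long (from the mouth to the cross bar), 12 mm wide, 16 mm high; origin under its middle, x along it
- rail_right: the same rail on the lane's -y side
- stop (a point): point on the lane's centre line, in the plane of the bumper faces, 15 mm above the shelf, where the middle of the box's nose must arrive
- signal_box: loose white plastic box, 130 (x) by 95 (y) by 50 mm high, 0.4 to 0.75 kg, on low rubber feet. Origin: centre of its underside. The plain nose, 65 mm to +x, goes to the bumpers; the control panel with the toggle is 65 mm to -x, and faces away from the lane. It starts askew and off the lane's centre line, its nose some 50 to 110 mm short of the mouth
- toggle: chrome toggle on the middle of the box's control panel; origin at its pivot, 4 mm out of the panel, 29 mm above the shelf. Bat and round nut take the middle 14 mm of the panel's width and stick out up to 23 mm; the rest of the panel (flat, 7 to 47 mm either side of the middle) is free to push on
- tuning_fork: matte aluminium tuning fork standing upright on a round black rubber foot 60 mm across, 158 mm tall; origin under the foot's centre. Bystander
- speaker: small black loudspeaker 76 x 80 x 98 mm high with a round cone, standing beyond the lane's bumpers; origin under its centre. Bystander
- piezo_holder: clear acrylic holder, foot 34 x 52 mm, 48 mm tall, with a ceramic piezo disc; origin under its centre. Bystander
- suction_cup: blue silicone suction cup, 46 mm across and 33 mm tall, lip down; origin under its centre. Bystander
Not all that is in view belongs to the job. What is meant by the signal_box is not green, and is the smaller of those in its own colour.

How it is judged:
On the way:
1. the box's nose has slid in between the rails, the box still standing on the shelf (x of signal_box in the frame of lane above -0.05 m and y of signal_box in the frame of lane between -0.011 and 0.011 m and z of signal_box in the frame of lane below 0.005 m), for 0.1 s.
At the end, for the whole second after the job is handed in: The box stands flat and at rest on the shelf between the rails, its nose within 4 mm of the bumper faces and square to them within 3 degrees (x of signal_box in the frame of lane between 0.131 and 0.138 m and y of signal_box in the frame of lane between -0.011 and 0.011 m and z of signal_box in the frame of lane below 0.003 m and angle between the x axis of signal_box and the x axis of lane, either way round below 0.05 rad and angle between signal_box's own z axis and vertical below 0.03 rad and linear speed of signal_box below 0.01 m/s); the robot touches nothing.
It fails at once if a guide rail is touched by the box or by the robot (contact force between any of rail_left, rail_right and anything else above 0.3 N).
It fails at once if the box is lifted or tipped off the shelf (z of signal_box in the frame of lane above 0.006 m or angle between signal_box's own z axis and vertical above 0.12 rad).
It fails at once if the chrome toggle is touched (contact force between toggle and anything else above 0.5 N).
It fails at once if a bystander is moved by more than 10 mm (distance of any of tuning_fork, speaker, piezo_holder, suction_cup from where it was at the start of the episode above 0.01 m).
It also fails if it takes over 64 s, if anything falls off the work surface, if the arm or the gripper's body presses on something with over 40 N, if the wrist force passes 120 N, or if a joint passes its speed limit or range.

## Working session

There is one attempt and no reset: what is moved stays moved. The work goes in short steps, Python scripts to look and compute and a tool call to move; the robot and the scene stay as the last step left them, time stands still between calls to the robot, and variables do not carry over. Pictures are saved under pics/ and viewed, about 8 in all and at most 12, crops included, and the job is handed in when it is done.

Besides the shell and the picture viewer there is one more tool, called after ">>>" as name(argument=value, ...) on one line, values as JSON. servo_tool: Moves the arm, as the interface text tells. Its arguments: {"type":"object","properties":{"motion":{"type":"array"},"force":{"type":"number"}},"required":["motion"]}

```bash
mkdir -p pics; python3 - <<'E'
from rig import *
import cv2
s=read_state();print(s)
for n in("scene","side"):
    cv2.imwrite(f"pics/{n}0.png",cv2.resize(grab_frame(n),(800,600),interpolation=cv2.INTER_CUBIC)); print(camera_params(n))
print(camera_params("wrist"))
E
```

```text
{'time_s': 0.0, 'joints': array([-1.18462983e+00,  3.00489541e-01,  1.52158799e+00, -2.06080087e-05,
        1.32069561e+00, -6.66170038e-02]), 'dq': array([ 1.90889303e-05, -1.72609174e-04, -1.34534519e-03, -3.77842311e-04,
        3.09642683e-04,  6.83351280e-04]), 'joint_efforts': array([ 5.79701482e-04, -5.31805301e+01, -3.52736807e+01,  7.08931102e-02,
        2.43788684e-02, -1.12987107e-04]), 'tool_pos': array([ 0.24050266, -0.49436318,  0.22687328]), 'tcp_rot': array([-5.81135960e-04,  9.74481912e-01,  2.24465266e-01, -1.03759792e-04]), 'wrist_force': array([ 0.61471717,  0.31842713, -0.26721536]), 'torque': array([ 0.01470039, -0.00686548,  0.04187662]), 'finger_gap': 0.0940205058763828}
{'fx': 363.57389454645863, 'fy': 363.57389454645863, 'cx': 257.4384674841044, 'cy': 191.63261428847412, 'dist': array([-0.01850542,  0.        ,  0.        ,  0.        ,  0.        ]), 'R': array([[-0.52821293,  0.84909579,  0.00523807],
       [ 0.58864698,  0.37062262, -0.71842439],
       [-0.61195247, -0.37639767, -0.69558534]]), 't': array([ 0.25991653, -0.31514982,  1.30438971])}
{'fx
[... 221 characters left out ...]
0.01591315],
       [-0.27711869,  0.54275082, -0.79285988],
       [ 0.38367656, -0.69402616, -0.60919618]]), 't': array([0.54119054, 0.18846525, 1.05499299])}
{'fx': 326.64541014298493, 'fy': 326.64541014298493, 'cx': 255.95230441841406, 'cy': 194.2673049679558, 'dist': array([-0.09397514,  0.        ,  0.        ,  0.        ,  0.        ]), 'hand_eye': array([[-1.29059759e-03, -9.59969907e-01, -2.80100181e-01,
         8.17963787e-02],
       [ 9.99999110e-01, -1.14410006e-03, -6.86521568e-04,
         5.06618058e-04],
       [ 3.38577411e-04, -2.80100818e-01,  9.59970529e-01,
        -1.56143404e-01],
       [ 0.00000000e+00,  0.00000000e+00,  0.00000000e+00,
         1.00000000e+00]])}
```

View pics/scene0.png

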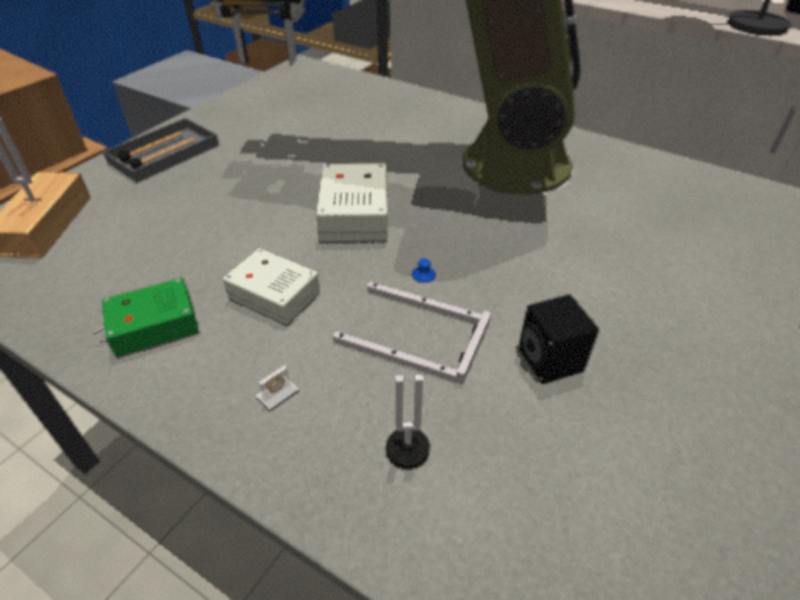

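View pics/side0.png

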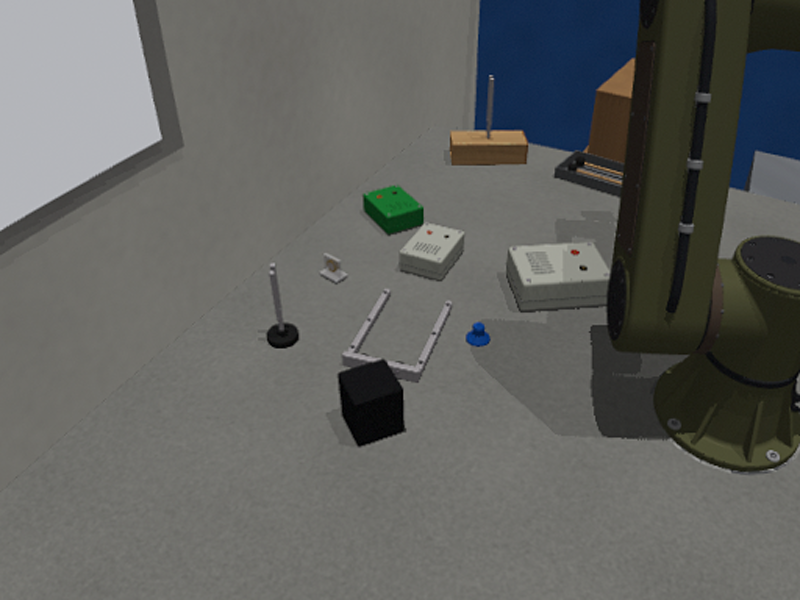

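The scene view shows the small white box at (270,283), with its panel to the upper left. The lane mouth is at (372,287)/(338,336) and the bumper bar at (488,315)–(462,375). The big white box and the green box are distractors. First a rough localisation, then a closer look with the wrist camera.

```bash
cat > h.py <<'E'
import numpy as np, cv2
from rig import *
from scipy.spatial.transform import Rotation as Ro
def cam(name, s=None):
    p=camera_params(name); K=np.array([[p['fx'],0,p['cx']],[0,p['fy'],p['cy']],[0,0,1]])
    if name!='wrist': return K,p['dist'],p['R'],p['t']
    q=s['tcp_rot']; T=np.eye(4); T[:3,:3]=Ro.from_quat(np.r_[q[1:],q[0]]).as_matrix(); T[:3,3]=s['tool_pos']
    C=np.linalg.inv(T@p['hand_eye']); return K,p['dist'],C[:3,:3],C[:3,3]
def unproj(c,px,z):
    K,d,R,t=c; px=np.array(px,float).reshape(-1,1,2)
    u=cv2.undistortPoints(px,K,d).reshape(-1,2); ray=np.c_[u,np.ones(len(u))]@R; o=-R.T@t
    z=np.broadcast_to(z,len(u)); k=(z-o[2])/ray[:,2]; return o+ray*k[:,None]
def proj(c,X):
    K,d,R,t=c; return cv2.projectPoints(np.array(X,float).reshape(-1,1,3),R,t,K,d)[0].reshape(-1,2)
E
python3 - <<'E'
from h import *
np.set_printoptions(precision=3,suppress=True)
f=512/800
for n,b,l in(("scene",[(225,280),(262,250),(318,275),(287,308)],[(372,287),(338,336),(488,315),(462,375)]),("side",[(400,254),(425,223),(464,233),(441,265)],[(448,303),(388,292),(418,374),(347,355)])):
    c=cam(n); print(n); print(unproj(c,np.array(b)*f,.053)[:,:2]); print(unproj(c,np.array(l)*f,.016)[:,:2])
c=cam("scene");print(unproj(c,np.array([(424,278),(277,405),(408,450),(557,375)])*f,0.))
E
```

```text
scene
[[ 0.686 -0.223]
 [ 0.595 -0.224]
 [ 0.595 -0.101]
 [ 0.682 -0.094]]
[[ 0.539 -0.032]
 [ 0.661 -0.014]
 [ 0.494  0.166]
 [ 0.627  0.188]]
side
[[ 0.664 -0.095]
 [ 0.673 -0.227]
 [ 0.581 -0.228]
 [ 0.573 -0.098]]
[[ 0.528 -0.037]
 [ 0.648 -0.015]
 [ 0.491  0.163]
 [ 0.623  0.178]]
[[ 0.456  0.023  0.   ]
 [ 0.805 -0.018  0.   ]
 [ 0.767  0.18   0.   ]
 [ 0.538  0.305  0.   ]]
```

>>> servo_tool(motion=[1.8, 2.6, 0.4, 0, 0, 3.8, -0.06, 1.8, 2.6, 0.4, 0, 0, 3.8, -0.06, 1.8, 2.6, 0.4, 0, 0, 3.8, -0.06, 1.8, 2.6, 0.4, 0, 0, 3.8, -0.06, 1.8, 2.6, 0.4, 0, 0, 3.8, -0.06, 1.8, 2.6, 0.4, 0, 0, 3.8, -0.06, 1.8, 2.6, 0.4, 0, 0, 3.8, -0.06, 1.8, 2.6, 0.4, 0, 0, 3.8, -0.06, 1.8, 2.6, 0.4, 0, 0, 3.8, -0.06, 1.8, 2.6, 0.4, 0, 0, 3.8, -0.06, 1.8, 2.6, 0.4, 0, 0, 3.8, -0.06, 1.8, 2.6, 0.4, 0, 0, 3.8, -0.06, 1.8, 2.6, 0.4, 0, 0, 3.8, -0.06, 1.8, 2.6, 0.4, 0, 0, 3.8, -0.06, 1.8, 2.6, 0.4, 0, 0, 3.8, -0.06, 1.8, 2.6, 0.4, 0, 0, 3.8, -0.06, 1.8, 2.6, 0.4, 0, 0, 3.8, -0.06, 1.8, 2.6, 0.4, 0, 0, 3.8, -0.06, 1.8, 2.6, 0.4, 0, 0, 3.8, -0.06, 0, 0, 0, 0, 0, 0, -0.06], force=20)

```text
time_s: 1.77
tool_pos: [0.5906, 0.0281, 0.2998]
tcp_rot: [-0.005, 0.632, 0.775, -0.004]
wrist_force: [-0.1, -0.4, 0.9]
finger_gap: 0.0499
```

```bash
python3 - <<'E'
from h import *
s=read_state();im=grab_frame("wrist");cv2.imwrite("pics/w1raw.png",im);np.save("w1.npy",s,allow_pickle=True)
print(s['tool_pos'],Ro.from_quat(np.r_[s['tcp_rot'][1:],s['tcp_rot'][0]]).as_matrix(),s['finger_gap'],s['time_s'])
cv2.imwrite("pics/w1.png",cv2.resize(im,(800,600),interpolation=cv2.INTER_CUBIC))
E
```

```text
[0.59056981 0.02808664 0.29984514] [[-2.00261894e-01  9.79660454e-01 -1.26715673e-02]
 [ 9.79741142e-01  2.00265628e-01 -9.86493212e-04]
 [ 1.57125100e-03 -1.26124128e-02 -9.99919226e-01]] 0.049889779005566307 1.7667
```

View pics/w1.png

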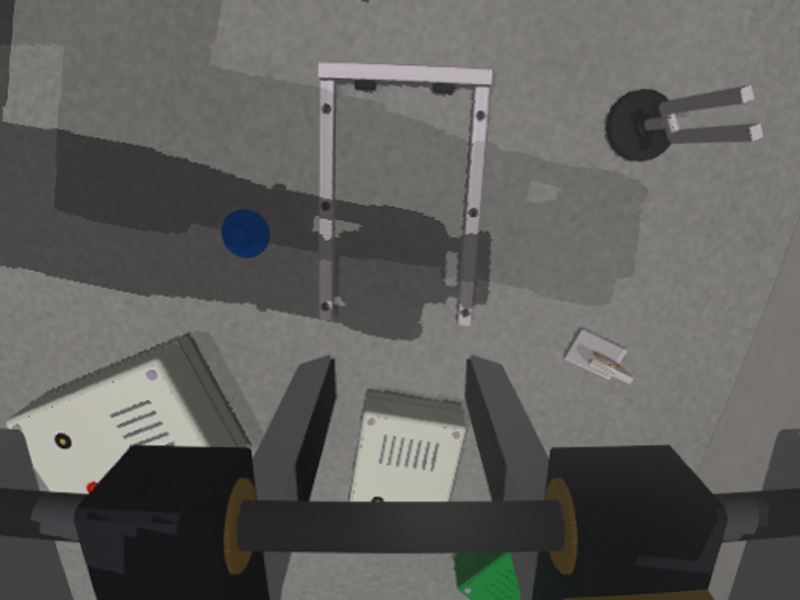

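The wrist view shows the lane, with its mouth at the rail ends (327,318)/(464,325), the bumpers at (365,86)/(443,89), and the box nose top edge at (367,403)–(465,425). I'll enlarge it for accurate pixel readings.

```bash
python3 - <<'E'
import cv2,numpy as np
im=cv2.imread("pics/w1raw.png")
a=cv2.resize(im[36:216,196:321],None,fx=3.2,fy=3.2,interpolation=cv2.INTER_CUBIC)
b=cv2.resize(im[240:325,215:310],None,fx=4,fy=4,interpolation=cv2.INTER_CUBIC)
o=np.zeros((576,790,3),np.uint8);o[:a.shape[0],:a.shape[1]]=a;o[:b.shape[0],405:405+b.shape[1]]=b
o=np.clip(o.astype(float)*1.4,0,255).astype(np.uint8)
cv2.imwrite("pics/w1c.png",o)
E
```

```text
(no output)
```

View pics/w1c.png

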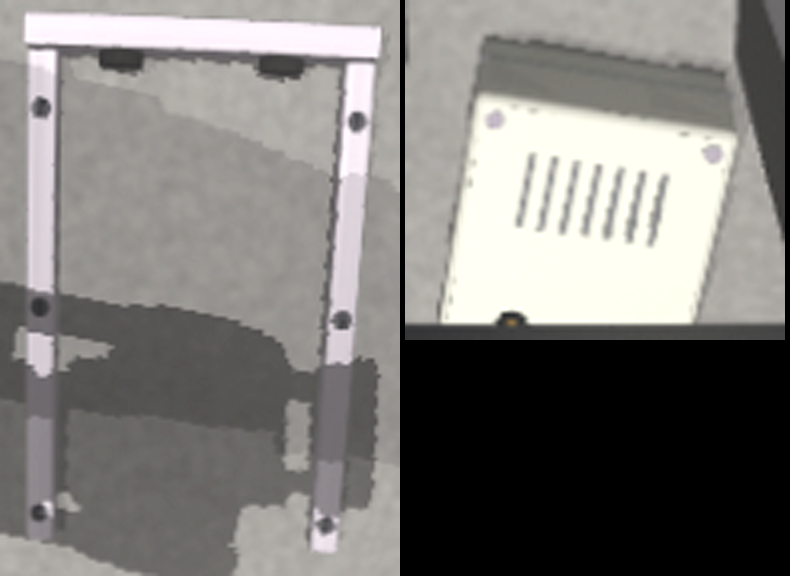

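```bash
cat > fit.py <<'E'
from h import *
from scipy.optimize import least_squares
# obs: list of (px,py,kind 'x'/'y',value,z): world point unprojected at z must lie on local coordinate line
def fit(c,obs,p0):
    P=unproj(c,[o[:2] for o in obs],np.array([o[4] for o in obs]))
    k=np.array([o[2]=='y' for o in obs]); v=np.array([o[3] for o in obs])
    def r(p):
        d=P[:,:2]-p[:2]; cs,sn=np.cos(p[2]),np.sin(p[2])
        return np.where(k,-sn*d[:,0]+cs*d[:,1],cs*d[:,0]+sn*d[:,1])-v
    s=least_squares(r,p0); return s.x,r(s.x)*1000
E
python3 - <<'E'
from fit import *
np.set_printoptions(precision=4,suppress=True)
s=np.load("w1.npy",allow_pickle=True).item(); c=cam("wrist",s)
A=lambda x,y:((x+.5)/3.2-.5+196,(y+.5)/3.2-.5+36)
B=lambda x,y:((x-405+.5)/4-.5+215,(y+.5)/4-.5+240)
L=[(*A(26,538),'y',.0695,.016),(*A(28,60),'y',.0695,.016),(*A(53,530),'y',.0575,.016),(*A(56,60),'y',.0575,.016),
(*A(375,70),'y',-.0695,.016),(*A(345,70),'y',-.0575,.016),(*A(310,545),'y',-.0575,.016),(*A(336,545),'y',-.0695,.016),
(*A(40,538),'x',0,.016),(*A(323,551),'x',0,.016),(*A(60,46),'x',.206,.026),(*A(340,57),'x',.206,.026)]
l,r=fit(c,L,[.59,-.02,1.77]);print("lane",l,np.degrees(l[2]),r)
Bx=[(*B(442,310),'y',.0475,.05),(*B(470,130),'y',.0475,.05),(*B(697,310),'y',-.0475,.05),(*B(735,150),'y',-.0475,.05),(*B(500,97),'x',.065,.05),(*B(720,131),'x',.065,.05)]
b,r=fit(c,Bx,[.63,-.16,1.6]);print("box",b,np.degrees(b[2]),r)
cs,sn=np.cos(l[2]),np.sin(l[2]);d=b[:2]-l[:2];print("box in lane",cs*d[0]+sn*d[1],-sn*d[0]+cs*d[1],np.degrees(b[2]-l[2]))
np.save("lane.npy",l);np.save("box.npy",b)
# overlay check in scene
im=grab_frame("scene");sc=cam("scene")
def loc(p,X): X=np.array(X,float);R=Ro.from_euler('z',p[2]).as_matrix();return X@R.T+[p[0],p[1],0]
pts=[proj(sc,loc(l,[(0,y,.016),(.206,y,.016)])) for y in(.0575,.0695,-.0575,-.0695)]
pts+=[proj(sc,loc(b,[(.065*i,.0475*j,.05)for i,j in((1,1),(1,-1),(-1,-1),(-1,1),(1,1))]))]
o=cv2.resize(im[145:250,135:335],None,fx=4,fy=4,interpolation=cv2.INTER_CUBIC)
for p in pts: cv2.polylines(o,[np.round(((p-[135,145]+.5)*4-.5)).astype(int)],False,(0,0,255),1)
cv2.imwrite("pics/ov1.png",o)
E
```

```text
lane [ 0.5946 -0.0369  1.729 ] 99.06191805426336 [-0.5939 -0.6818 -0.6256  0.1215  0.2924  0.2262  0.3914  0.8697  1.0845
  0.8485 -1.15   -0.7829]
box [ 0.6313 -0.1756  1.61  ] 92.24398933173673 [-1.0365 -1.0461  1.1555  0.9271  0.2112 -0.2112]
box in lane -0.14272016100342114 -0.014406349327571288 -6.817928722526628
```

View pics/ov1.png

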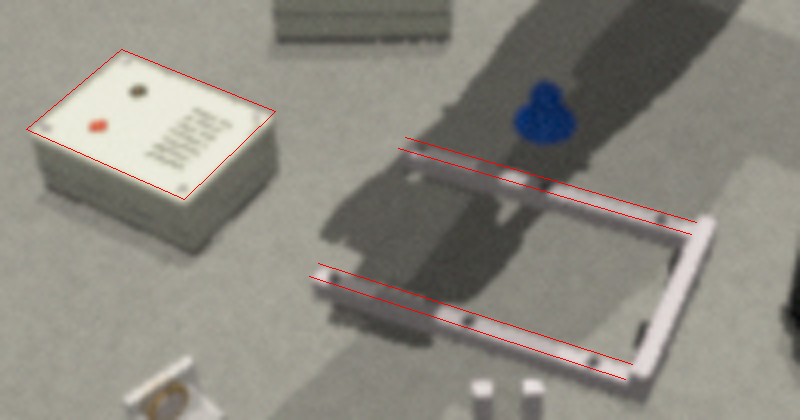

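```bash
python3 - <<'E'
from h import *
np.set_printoptions(precision=3,suppress=True)
sc=cam("scene");f=.64
print(unproj(sc,np.array([(180,281),(197,328),(195,305),(103,305)])*f,np.array([.05,0,.05,.05])))
s=np.load("w1.npy",allow_pickle=True).item(); c=cam("wrist",s)
print(unproj(c,np.array([(455,555),(500,552)])*f,.05))
print(unproj(sc,np.array([(387,240),(318,240)])*f,0.))
E
```

```text
[[ 0.725 -0.287  0.05 ]
 [ 0.759 -0.229  0.   ]
 [ 0.752 -0.223  0.05 ]
 [ 0.83  -0.347  0.05 ]]
[[ 0.7   -0.252  0.05 ]
 [ 0.743 -0.24   0.05 ]]
[[ 0.399 -0.093  0.   ]
 [ 0.47  -0.205  0.   ]]
```

>>> servo_tool(motion=[0.45, -3.05, -0.8, 0.06, -0.7, -0.93, -0.06, 0.45, -3.05, -0.8, 0, 0, -0.93, -0.06, 0.45, -3.05, -0.8, 0, 0, -0.93, -0.06, 0.45, -3.05, -0.8, 0, 0, -0.93, -0.06, 0.45, -3.05, -0.8, 0, 0, -0.93, -0.06, 0.45, -3.05, -0.8, 0, 0, -0.93, -0.06, 0.45, -3.05, -0.8, 0, 0, -0.93, -0.06, 0.45, -3.05, -0.8, 0, 0, -0.93, -0.06, 0.45, -3.05, -0.8, 0, 0, -0.93, -0.06, 0.45, -3.05, -0.8, 0, 0, -0.93, -0.06, 0, 0, 0, 0, 0, 0, -0.06])

```text
time_s: 2.78
tool_pos: [0.623, -0.3049, 0.2146]
tcp_rot: [-0.002, 0.706, 0.709, -0.002]
wrist_force: [0.2, -0.6, -0.4]
finger_gap: 0.0495
```

```bash
cat >> h.py <<'E'
def pose(s=None):
    s=s or read_state(); q=s['tcp_rot']; M=Ro.from_quat(np.r_[q[1:],q[0]]).as_matrix()
    wx,wy=np.degrees(M[1,2]),np.degrees(-M[0,2])  # current tilt; print the correcting rotvec
    print("t %.2f"%s['time_s'],"pos",np.round(s['tool_pos'],4),"yaw %.2f"%np.degrees(np.arctan2(M[1,0],M[0,0])),"fix rx %.2f ry %.2f"%(-wx,-wy),"F",np.round(s['wrist_force'],1),"gap %.4f"%s['finger_gap'])
    return s
E
python3 - <<'E'
from h import *
s=pose();cv2.imwrite("pics/w2.png",cv2.resize(grab_frame("wrist"),(800,600),interpolation=cv2.INTER_CUBIC));np.save("w2.npy",s,allow_pickle=True)
E
```

```text
t 2.78 pos [ 0.623  -0.3049  0.2146] yaw 90.23 fix rx 0.00 ry -0.26 F [ 0.2 -0.6 -0.4] gap 0.0495
```

View pics/w2.png

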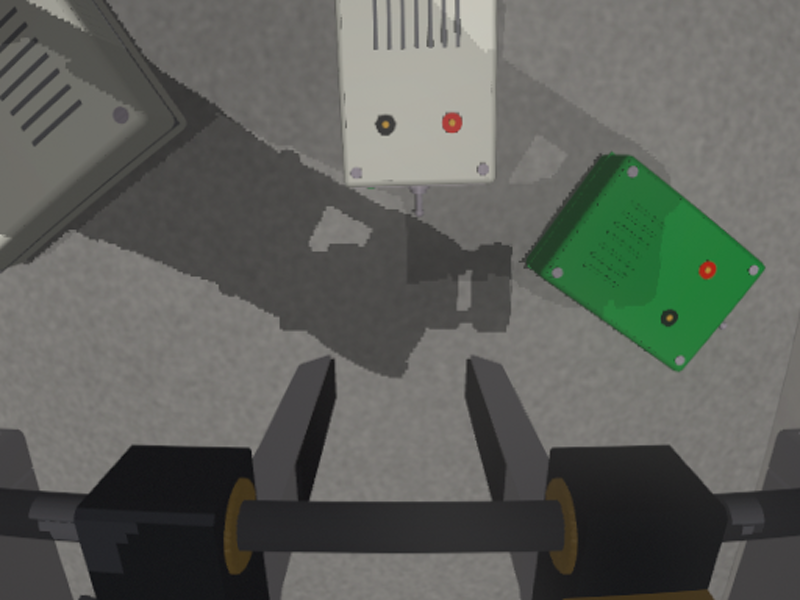

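The wrist view shows the panel edge at (345,186)–(496,181), the toggle tip at (418,213), and the green box's nearest corner at (522,262).

```bash
python3 - <<'E'
from fit import *
np.set_printoptions(precision=4,suppress=True)
s=np.load("w2.npy",allow_pickle=True).item(); c=cam("wrist",s); f=lambda x,y:((x+.5)*.64-.5,(y+.5)*.64-.5)
O=[(*f(345,184),'x',-.065,.05),(*f(495,180),'x',-.065,.05),(*f(338,20),'y',.0475,.05),(*f(344,160),'y',.0475,.05),(*f(497,20),'y',-.0475,.05),(*f(496,150),'y',-.0475,.05)]
b,r=fit(c,O,[.63,-.17,1.6]);print(b,np.degrees(b[2]),r);print("old",np.load("box.npy"))
l=np.load("lane.npy");cs,sn=np.cos(l[2]),np.sin(l[2]);d=b[:2]-l[:2];print("box in lane",cs*d[0]+sn*d[1],-sn*d[0]+cs*d[1],np.degrees(b[2]-l[2]))
np.save("box2.npy",b)
print("tog",unproj(c,[f(418,213)],.035),"green",unproj(c,[f(522,262),f(540,275)],[0.0,.05]))
print("TCP goal",b[:2]+[-.1*np.cos(b[2]),-.1*np.sin(b[2])])
E
```

```text
[ 0.6327 -0.1738  1.6001] 91.67698284766432 [-0.0806  0.0806 -1.4468 -1.1025  1.3344  1.2149]
old [ 0.6313 -0.1756  1.61  ]
box in lane -0.14121148619509807 -0.016018628513025136 -7.384935206599032
tog [[ 0.6337 -0.2596  0.035 ]] green [[ 0.7125 -0.2989  0.    ]
 [ 0.7129 -0.2972  0.05  ]]
TCP goal [ 0.6356 -0.2738]
```

>>> servo_tool(motion=[0.16, 0.2, -2, 0, -0.26, 0.5, -0.06, 0.16, 0.2, -2, 0, 0, 0.5, -0.06, 0.16, 0.2, -2, 0, 0, 0.4, -0.06, 0.16, 0.2, -2, 0, 0, 0, -0.06, 0.16, 0.2, -2, 0, 0, 0, -0.06, 0.16, 0.2, -2, 0, 0, 0, -0.06, 0.16, 0.2, -2, 0, 0, 0, -0.06, 0.0, 0.0, -1, 0, 0, 0, -0.06, 0, 0, 0, 0, 0, 0, -0.06])

```text
time_s: 3.58
tool_pos: [0.629, -0.2882, 0.0655]
tcp_rot: [0.003, 0.699, 0.715, 0.001]
wrist_force: [-1.1, -0.2, 0.5]
finger_gap: 0.0497
```

```bash
python3 -c "
from h import *;pose()"
```

```text
t 3.58 pos [ 0.629  -0.2882  0.0655] yaw 91.28 fix rx 0.11 ry 0.32 F [-1.1 -0.2  0.5] gap 0.0497
```

>>> servo_tool(motion=[0.22, 0, -1.1, 0, 0.3, 0.2, -0.06, 0.22, 0, -1.1, 0, 0, 0.2, -0.06, 0.22, 0, -1.0, 0, 0, 0, -0.06, 0, 0, 0, 0, 0, 0, -0.06, 0, 0, 0, 0, 0, 0, -0.06])

```text
time_s: 4.0
tool_pos: [0.6368, -0.2889, 0.0345]
tcp_rot: [0.003, 0.697, 0.717, -0.0]
wrist_force: [-0.2, -0.9, 1.2]
finger_gap: 0.0497
```

```bash
python3 -c "
from h import *;pose()"
```

```text
t 4.00 pos [ 0.6368 -0.2889  0.0345] yaw 91.68 fix rx 0.23 ry 0.22 F [-0.2 -0.9  1.2] gap 0.0497
```

>>> servo_tool(motion=[-0.03, 0.9, 0, 0.1, 0.1, 0, -0.06, -0.03, 0.9, 0, 0.1, 0.1, 0, -0.06, -0.03, 0.8, 0, 0, 0, 0, -0.06, 0, 0.5, 0, 0, 0, 0, -0.06, 0, 0, 0, 0, 0, 0, -0.06, 0, 0, 0, 0, 0, 0, -0.06])

```text
time_s: 4.5
tool_pos: [0.6365, -0.254, 0.0366]
tcp_rot: [0.001, 0.696, 0.718, 0.0]
wrist_force: [0.8, -0.7, 0.2]
finger_gap: 0.0498
```

```bash
python3 - <<'E'
from h import *
s=pose();cv2.imwrite("pics/w3.png",cv2.resize(grab_frame("wrist"),(800,600),interpolation=cv2.INTER_CUBIC));np.save("w3.npy",s,allow_pickle=True)
E
```

```text
t 4.50 pos [ 0.6365 -0.254   0.0366] yaw 91.72 fix rx 0.06 ry 0.13 F [ 0.8 -0.7  0.2] gap 0.0498
```

View pics/w3.png

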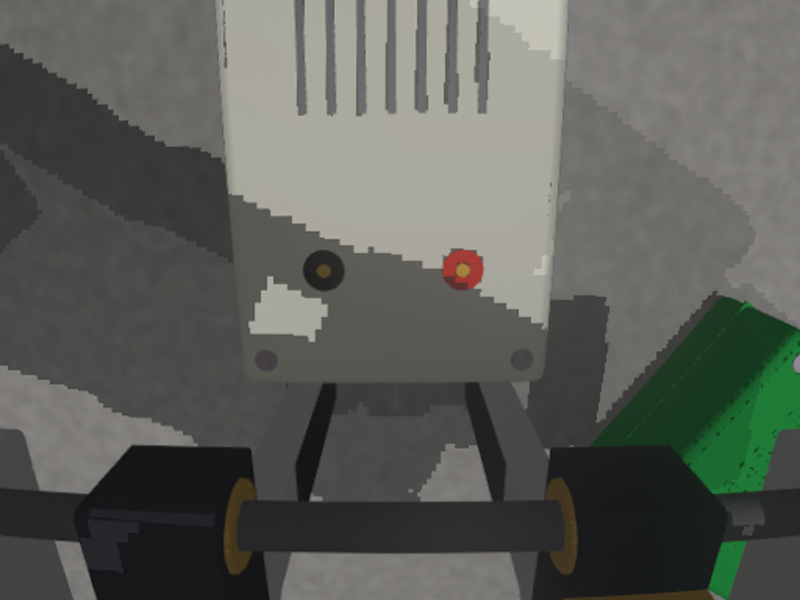

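The panel edge (246,381)–(547,381) is level and the fingers straddle the toggle centrally. Next I compute the push waypoints.

```bash
cat > plan.py <<'E'
from h import *
import sys
l=np.load("lane.npy"); off=np.array([-.073,-.0015]); R=lambda a:np.array([[np.cos(a),-np.sin(a)],[np.sin(a),np.cos(a)]])
def tcp(x,y,a): # box pose in lane (m,deg) -> tcp xy, yaw deg
    a=np.radians(a); p=R(l[2])@(np.array([x,y])+R(a)@off)+l[:2]; return np.r_[p,np.degrees(l[2]+a)]
def box(p,yaw): # rigid guess of box in lane
    a=np.radians(yaw)-l[2]; return np.r_[R(-l[2])@(p-l[:2])-R(a)@off,np.degrees(a)]
def go(W):
    s=pose();q=s['tcp_rot'];M=Ro.from_quat(np.r_[q[1:],q[0]]).as_matrix();yaw=np.degrees(np.arctan2(M[1,0],M[0,0]))
    print("rigid box in lane",box(s['tool_pos'][:2],yaw).round(4)); c=np.r_[s['tool_pos'][:2],yaw]
    for w in W: t=tcp(*w); d=t-c; print(w,"-> dx %.2f dy %.2f cm dyaw %.2f"%(d[0]*100,d[1]*100,d[2]), "dz to .034: %.2f"%((.034-s['tool_pos'][2])*100)); c=t
if __name__=="__main__": go(eval(sys.argv[1]))
E
python3 plan.py "[(-.142,-.015,-7.2),(-.12,-.008,-2.5),(-.097,-.0025,0),(-.075,0,0)]"
```

```text
t 4.55 pos [ 0.6366 -0.2541  0.0366] yaw 91.71 fix rx 0.06 ry 0.14 F [-0.1 -0.4 -0.1] gap 0.0496
rigid box in lane [-0.1485 -0.0151 -7.3485]
(-0.142, -0.015, -7.2) -> dx -0.09 dy 0.64 cm dyaw 0.15 dz to .034: -0.26
(-0.12, -0.008, -2.5) -> dx -0.44 dy 2.12 cm dyaw 4.70 dz to .034: -0.26
(-0.097, -0.0025, 0) -> dx -0.59 dy 2.23 cm dyaw 2.50 dz to .034: -0.26
(-0.075, 0, 0) -> dx -0.59 dy 2.13 cm dyaw 0.00 dz to .034: -0.26
```

>>> servo_tool(motion=[-0.03, 0.22, -0.1, 0, 0, 0.05, -0.06, -0.03, 0.22, -0.1, 0, 0, 0.05, -0.06, -0.03, 0.22, 0, 0, 0, 0.05, -0.06, -0.06, 0.3, 0, 0, 0, 0.67, -0.06, -0.06, 0.3, 0, 0, 0, 0.67, -0.06, -0.06, 0.3, 0, 0, 0, 0.67, -0.06, -0.06, 0.3, 0, 0, 0, 0.67, -0.06, 0, 0, 0, 0, 0, 0, -0.06])

```text
time_s: 5.22
tool_pos: [0.6332, -0.2358, 0.0349]
tcp_rot: [0.003, 0.677, 0.736, 0.001]
wrist_force: [0.6, -0.9, 0.2]
finger_gap: 0.0496
```

```bash
python3 plan.py "[(-.12,-.008,-2.5),(-.097,-.0025,0),(-.075,0,0)]"; python3 - <<'E'
from h import *
s=read_state();cv2.imwrite("pics/w4.png",cv2.resize(grab_frame("wrist"),(800,600),interpolation=cv2.INTER_CUBIC))
E
```

```text
t 5.22 pos [ 0.6332 -0.2358  0.0349] yaw 94.74 fix rx 0.17 ry 0.27 F [ 0.6 -0.9  0.2] gap 0.0496
rigid box in lane [-0.1296 -0.0107 -4.3201]
(-0.12, -0.008, -2.5) -> dx -0.19 dy 0.93 cm dyaw 1.82 dz to .034: -0.09
(-0.097, -0.0025, 0) -> dx -0.59 dy 2.23 cm dyaw 2.50 dz to .034: -0.09
(-0.075, 0, 0) -> dx -0.59 dy 2.13 cm dyaw 0.00 dz to .034: -0.09
```

View pics/w4.png

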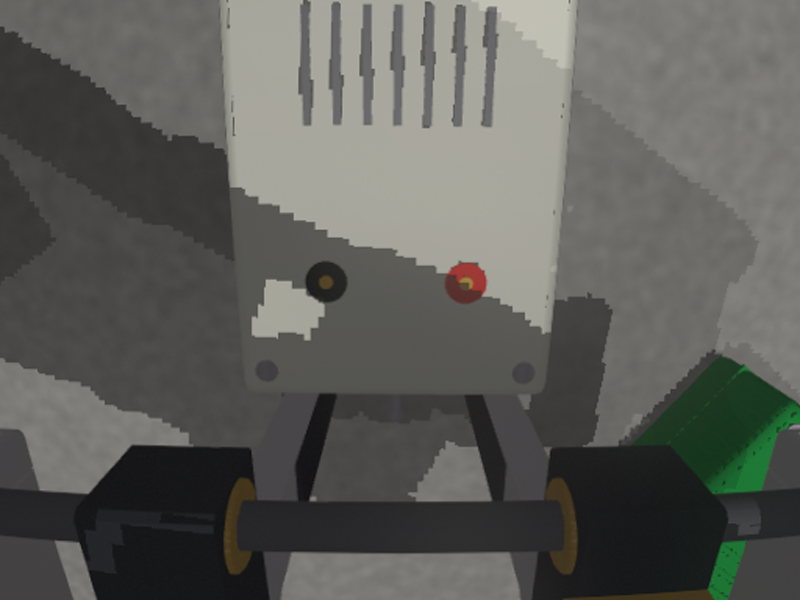

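The box is following the fingers without slipping (panel edge at (246,393)–(548,394)). Contact is about 3.5 mm closer than assumed, so I update the offset. From here I track the red and black terminals numerically.

```bash
sed -i 's/-.073,-.0015/-.0765,-.0015/' plan.py; cat > track.py <<'E'
from h import *
def term(im=None):
    im=grab_frame("wrist") if im is None else im
    B,G,R_=[im[...,i].astype(int) for i in range(3)]
    roi=np.zeros(im.shape[:2],bool); roi[140:235,150:350]=1
    red=(R_>1.7*G)&(R_>60)&roi; blk=(im.max(2)<45)&roi; blk[:, 235:]=0; blk[:,:180]=0; blk[205:]=0
    out=[np.round(np.array(np.nonzero(m))[::-1].mean(1)*1.5625,1) if m.sum()>10 else None for m in(red,blk)]
    print("red",out[0],"blk",out[1],"(800px scale)",red.sum(),blk.sum())
if __name__=="__main__": term()
E
python3 - <<'E'
from track import *
for n in("w3","w4"): term(cv2.resize(cv2.imread(f"pics/{n}.png"),(512,384),interpolation=cv2.INTER_AREA))
E
python3 plan.py "[(-.12,-.008,-2.5),(-.097,-.0025,0),(-.075,0,0)]"
```

```text
red [462.2 268.6] blk [322.7 269.9] (800px scale) 450 412
red [465.8 281.4] blk [325.3 281. ] (800px scale) 422 424
t 5.27 pos [ 0.6332 -0.2359  0.0349] yaw 94.70 fix rx 0.16 ry 0.26 F [-0.  -0.  -0.4] gap 0.0494
rigid box in lane [-0.1262 -0.011  -4.357 ]
(-0.12, -0.008, -2.5) -> dx -0.15 dy 0.59 cm dyaw 1.86 dz to .034: -0.09
(-0.097, -0.0025, 0) -> dx -0.58 dy 2.24 cm dyaw 2.50 dz to .034: -0.09
(-0.075, 0, 0) -> dx -0.59 dy 2.13 cm dyaw 0.00 dz to .034: -0.09
```

>>> servo_tool(motion=[-0.08, 0.3, -0.05, 0.1, 0.1, 0.9, -0.06, -0.08, 0.3, -0.05, 0.1, 0.1, 0.9, -0.06, -0.08, 0.32, 0, 0, 0, 0.36, -0.06, -0.08, 0.32, 0, 0, 0, 0.36, -0.06, -0.08, 0.32, 0, 0, 0, 0.36, -0.06, -0.08, 0.32, 0, 0, 0, 0.36, -0.06, -0.08, 0.32, 0, 0, 0, 0.36, -0.06, -0.08, 0.32, 0, 0, 0, 0.36, -0.06, 0, 0, 0, 0, 0, 0, -0.06])

```text
time_s: 6.02
tool_pos: [0.6269, -0.209, 0.0349]
tcp_rot: [0.001, 0.649, 0.761, 0.001]
wrist_force: [1.2, -1.7, 0.7]
finger_gap: 0.0495
```

```bash
python3 plan.py "[(-.097,-.0025,0),(-.075,0,0)]"; python3 track.py; python3 - <<'E'
from h import *
im=grab_frame("scene");cv2.imwrite("pics/s2raw.png",im)
cv2.imwrite("pics/s2.png",cv2.resize(im[145:250,135:335],None,fx=4,fy=4,interpolation=cv2.INTER_CUBIC))
E
```

```text
t 6.02 pos [ 0.6269 -0.209   0.0349] yaw 99.06 fix rx 0.02 ry 0.21 F [ 1.2 -1.7  0.7] gap 0.0495
rigid box in lane [-0.0985 -0.0033 -0.0066]
(-0.097, -0.0025, 0) -> dx -0.10 dy 0.14 cm dyaw 0.01 dz to .034: -0.09
(-0.075, 0, 0) -> dx -0.59 dy 2.13 cm dyaw 0.00 dz to .034: -0.09
red [464.7 282.3] blk [324.5 282.6] (800px scale) 429 419
```

View pics/s2.png

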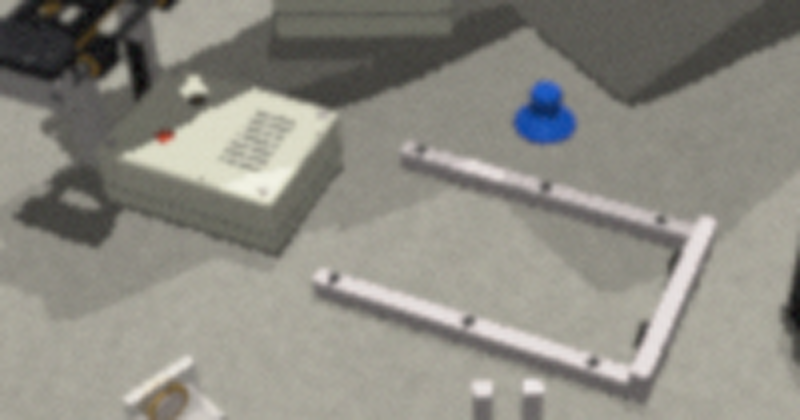

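```bash
python3 - <<'E'
from fit import *
np.set_printoptions(precision=4,suppress=True)
c=cam("scene"); f=lambda x,y:((x+.5)/4-.5+135,(y+.5)/4-.5+145)
L=[(*f(421,150),'y',.0635,.016),(*f(545,187),'y',.0635,.016),(*f(661,220),'y',.0635,.016),(*f(333,278),'y',-.0635,.016),(*f(469,321),'y',-.0635,.016),(*f(594,363),'y',-.0635,.016),(*f(403,151),'x',0,.016),(*f(314,275),'x',0,.016)]
l,r=fit(c,L,[.59,-.02,1.73]);print("lane",l,np.degrees(l[2]),r)
B=[(*f(338,120),'x',.065,.05),(*f(276,203),'x',.065,.05),(*f(130,165),'y',-.0475,.05),(*f(260,202),'y',-.0475,.05)]
b,r=fit(c,B,[.62,-.13,1.73]);print("box",b,np.degrees(b[2]),r)
cs,sn=np.cos(l[2]),np.sin(l[2]);d=b[:2]-l[:2];print("box in lane",cs*d[0]+sn*d[1],-sn*d[0]+cs*d[1],np.degrees(b[2]-l[2]))
E
```

```text
lane [ 0.5954 -0.0332  1.7259] 98.88744278969203 [-0.2893 -0.6135  0.4886 -0.4313  0.7812  0.0642  0.8838 -0.8838]
box [ 0.6171 -0.1297  1.7486] 100.18528374864316 [ 0.7076 -0.7076 -0.6443  0.6443]
box in lane -0.09872118052066099 -0.006493258893786576 1.2978409589511333
```

>>> servo_tool(motion=[-0.1, 0.34, 0, 0, 0.1, 0, -0.06, -0.1, 0.34, 0, 0, 0.1, 0, -0.06, -0.1, 0.34, 0, 0, 0, 0, -0.06, -0.1, 0.34, 0, 0, 0, 0, -0.06, -0.1, 0.34, 0, 0, 0, 0, -0.06, -0.1, 0.34, 0, 0, 0, 0, -0.06, -0.1, 0.34, 0, 0, 0, 0, -0.06, -0.1, 0.34, 0, 0, 0, 0, -0.06, -0.1, 0.34, 0, 0, 0, 0, -0.06, -0.1, 0.34, 0, 0, 0, 0, -0.06, 0, 0, 0, 0, 0, 0, -0.06])

```text
time_s: 7.03
tool_pos: [0.6156, -0.172, 0.0346]
tcp_rot: [-0.0, 0.65, 0.76, -0.0]
wrist_force: [0.5, -0.5, 0.1]
finger_gap: 0.0503
```

```bash
python3 plan.py "[(-.03,0.001,0)]"; python3 track.py; python3 - <<'E'
from h import *
s=read_state();np.save("w5.npy",s,allow_pickle=True);im=grab_frame("wrist");cv2.imwrite("pics/w5raw.png",im)
im2=grab_frame("scene");cv2.imwrite("pics/s3raw.png",im2)
a=cv2.resize(im[:200],(512,200));b=cv2.resize(im2[150:250,160:320],None,fx=3.2,fy=3.2,interpolation=cv2.INTER_CUBIC)
cv2.imwrite("pics/m5.png",np.vstack([a,b]))
E
```

```text
t 7.03 pos [ 0.6156 -0.172   0.0346] yaw 98.98 fix rx 0.03 ry -0.05 F [ 0.5 -0.5  0.1] gap 0.0503
rigid box in lane [-0.0602  0.002  -0.0797]
(-0.03, 0.001, 0) -> dx -0.37 dy 3.00 cm dyaw 0.08 dz to .034: -0.06
red [465.2 282.5] blk [325.1 282.8] (800px scale) 427 419
```

View pics/m5.png

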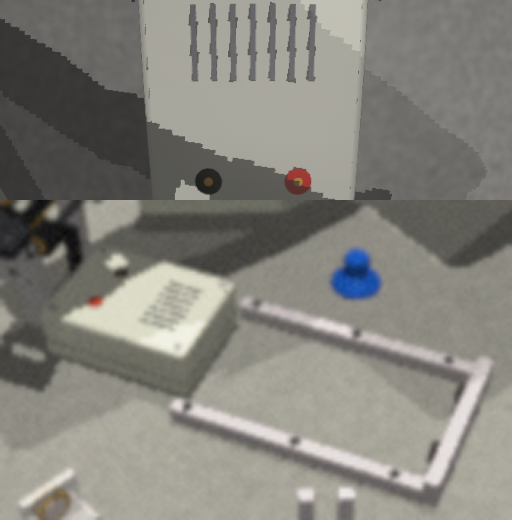

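```bash
python3 - <<'E'
from fit import *
np.set_printoptions(precision=4,suppress=True)
c=cam("scene"); f=lambda x,y:((x+.5)/3.2-.5+160,(y-200+.5)/3.2-.5+150)
L=[(*f(257,303),'y',.0635,.016),(*f(357,333),'y',.0635,.016),(*f(448,360),'y',.0635,.016),(*f(187,406),'y',-.0635,.016),(*f(295,441),'y',-.0635,.016),(*f(394,474),'y',-.0635,.016),(*f(242,302),'x',0,.016),(*f(172,404),'x',0,.016)]
l,r=fit(c,L,[.59,-.02,1.73]);print("lane",l,np.degrees(l[2]),r)
P=unproj(c,[f(235,288),f(181,356),f(80,327),f(160,350),f(238,325),f(186,391)],np.array([.05,.05,.05,.05,.002,.002]))[:,:2]-l[:2]
cs,sn=np.cos(l[2]),np.sin(l[2]);print(np.c_[P@[cs,sn],P@[-sn,cs]])
# wrist: box side edges, rows 5..115 -> lane coords with wrist-fitted lane
l=np.load("lane.npy");cs,sn=np.cos(l[2]),np.sin(l[2]);s=np.load("w5.npy",allow_pickle=True).item()
P=unproj(cam("wrist",s),[(142,10),(148,110),(366,10),(358,110)],.05)[:,:2]-l[:2];print(np.c_[P@[cs,sn],P@[-sn,cs]])
E
```

```text
lane [ 0.5952 -0.0337  1.7253] 98.85333006773692 [ 0.4705 -0.009  -0.0976 -0.2971  0.1782 -0.2449 -0.3381  0.3381]
[[ 0.0044  0.04  ]
 [ 0.0004 -0.0464]
 [-0.087  -0.0493]
 [-0.0174 -0.047 ]
 [ 0.0019  0.0464]
 [-0.0031 -0.0388]]
[[-0.0194  0.046 ]
 [-0.0592  0.0462]
 [-0.0197 -0.0438]
 [-0.0595 -0.0428]]
```

The box sits centred in the mouth: the wrist camera gives y ≈ +1.4 mm and the scene about −1 mm, with yaw ≈ 0. Now I push straight down the lane.

>>> servo_tool(motion=[-0.07, 0.44, 0, 0, 0, 0.04, -0.06, -0.07, 0.44, 0, 0, 0, 0.04, -0.06, -0.07, 0.44, 0, 0, 0, 0, -0.06, -0.07, 0.44, 0, 0, 0, 0, -0.06, -0.07, 0.44, 0, 0, 0, 0, -0.06, -0.07, 0.44, 0, 0, 0, 0, -0.06, -0.07, 0.44, 0, 0, 0, 0, -0.06, -0.07, 0.44, 0, 0, 0, 0, -0.06, -0.07, 0.44, 0, 0, 0, 0, -0.06, -0.07, 0.44, 0, 0, 0, 0, -0.06, -0.07, 0.44, 0, 0, 0, 0, -0.06, -0.07, 0.44, 0, 0, 0, 0, -0.06, -0.07, 0.44, 0, 0, 0, 0, -0.06, -0.07, 0.44, 0, 0, 0, 0, -0.06, -0.07, 0.44, 0, 0, 0, 0, -0.06, -0.07, 0.44, 0, 0, 0, 0, -0.06, -0.07, 0.44, 0, 0, 0, 0, -0.06, 0, 0, 0, 0, 0, 0, -0.06])

```text
time_s: 8.68
tool_pos: [0.6022, -0.0901, 0.0345]
tcp_rot: [-0.0, 0.649, 0.761, -0.001]
wrist_force: [1.1, -1.4, 0.2]
finger_gap: 0.0498
```

```bash
python3 plan.py "[(.07,0.001,0),(.12,0,0)]"; python3 track.py; python3 - <<'E'
from h import *
s=read_state();np.save("w6.npy",s,allow_pickle=True);im=grab_frame("wrist");cv2.imwrite("pics/w6raw.png",im)
im2=grab_frame("scene");cv2.imwrite("pics/s6raw.png",im2)
b=cv2.resize(im2[150:250,160:320],None,fx=3.2,fy=3.2,interpolation=cv2.INTER_CUBIC)
cv2.imwrite("pics/m6.png",np.vstack([im[:240],b]))
E
```

```text
t 8.68 pos [ 0.6022 -0.0901  0.0345] yaw 99.04 fix rx 0.05 ry -0.08 F [ 1.1 -1.4  0.2] gap 0.0498
rigid box in lane [ 0.0228  0.0024 -0.0175]
(0.07, 0.001, 0) -> dx -0.60 dy 4.68 cm dyaw 0.02 dz to .034: -0.05
(0.12, 0, 0) -> dx -0.69 dy 4.95 cm dyaw 0.00 dz to .034: -0.05
red [465.9 282.7] blk [325.2 283.2] (800px scale) 437 428
```

View pics/m6.png

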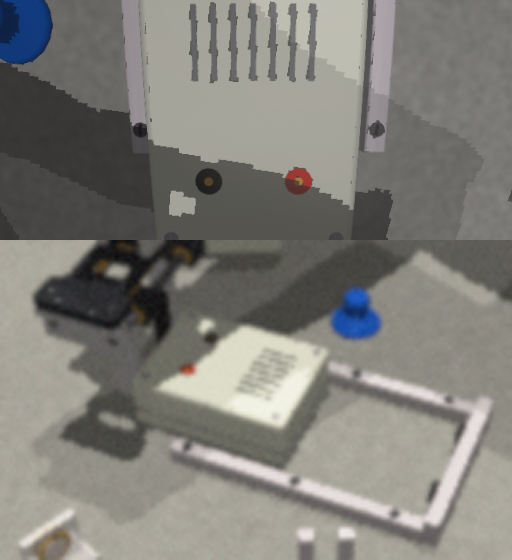

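```bash
python3 - <<'E'
from fit import *
np.set_printoptions(precision=4,suppress=True)
s=np.load("w6.npy",allow_pickle=True).item();c=cam("wrist",s)
L=[(140,130,'y',.0635,.016),(377,129.5,'y',-.0635,.016),(133,151,'y',.0695,.016),(123.5,10,'y',.0695,.016),(384.5,150,'y',-.0695,.016),(394,10,'y',-.0695,.016),(140,151,'x',0,.016),(377,150,'x',0,.016)]
l,r=fit(c,L,[.59,-.02,1.73]);print("lane",l,np.degrees(l[2]),r,np.load("lane.npy"))
cs,sn=np.cos(l[2]),np.sin(l[2])
P=unproj(c,[(142,10),(148,110),(366,10),(358,110),(208.5,181.5),(298.5,181),(171,237),(336,237)],.05)[:,:2]-l[:2];print(np.c_[P@[cs,sn],P@[-sn,cs]])
np.save("lane6.npy",l)
E
```

```text
lane [ 0.595  -0.0355  1.7302] 99.13326292572121 [-0.0212  0.2548 -1.07   -2.011   1.0723  1.7749 -0.1131  0.1131] [ 0.5946 -0.0369  1.729 ]
[[ 0.0622  0.0469]
 [ 0.0225  0.0471]
 [ 0.0618 -0.0427]
 [ 0.0222 -0.0418]
 [-0.0089  0.0226]
 [-0.0088 -0.0174]
 [-0.0357  0.0415]
 [-0.0358 -0.036 ]]
```

>>> servo_tool(motion=[-0.07, 0.48, 0, 0, 0, 0.05, -0.06, -0.07, 0.48, 0, 0, 0, 0.05, -0.06, -0.07, 0.48, 0, 0, 0, 0, -0.06, -0.07, 0.48, 0, 0, 0, 0, -0.06, -0.07, 0.48, 0, 0, 0, 0, -0.06, -0.07, 0.48, 0, 0, 0, 0, -0.06, -0.07, 0.48, 0, 0, 0, 0, -0.06, -0.07, 0.48, 0, 0, 0, 0, -0.06, -0.07, 0.48, 0, 0, 0, 0, -0.06, -0.07, 0.48, 0, 0, 0, 0, -0.06, -0.07, 0.48, 0, 0, 0, 0, -0.06, -0.07, 0.48, 0, 0, 0, 0, -0.06, -0.07, 0.48, 0, 0, 0, 0, -0.06, -0.07, 0.48, 0, 0, 0, 0, -0.06, -0.07, 0.48, 0, 0, 0, 0, -0.06, -0.07, 0.48, 0, 0, 0, 0, -0.06, -0.07, 0.48, 0, 0, 0, 0, -0.06, -0.07, 0.48, 0, 0, 0, 0, -0.06, -0.06, 0.4, 0, 0, 0, 0, -0.06, 0, 0, 0, 0, 0, 0, -0.06])

```text
time_s: 10.5
tool_pos: [0.5873, 0.0088, 0.0344]
tcp_rot: [-0.0, 0.649, 0.761, -0.001]
wrist_force: [1.1, -1.2, 0.6]
finger_gap: 0.0495
```

```bash
cp lane6.npy lane.npy; python3 plan.py "[(.135,0.0005,0)]"; python3 track.py
```

```text
t 10.50 pos [0.5873 0.0088 0.0344] yaw 99.10 fix rx 0.09 ry -0.09 F [ 1.1 -1.2  0.6] gap 0.0495
rigid box in lane [ 0.1214  0.002  -0.0288]
(0.135, 0.0005, 0) -> dx -0.06 dy 1.36 cm dyaw 0.03 dz to .034: -0.04
red [465.7 282.5] blk [325.6 283.3] (800px scale) 395 433
```

>>> servo_tool(motion=[-0.02, 0.2, 0, 0, 0, 0.02, -0.06, -0.02, 0.2, 0, 0, 0, 0.02, -0.06, -0.02, 0.2, 0, 0, 0, 0, -0.06, -0.02, 0.2, 0, 0, 0, 0, -0.06, -0.02, 0.2, 0, 0, 0, 0, -0.06])

```text
time_s: 10.97
tool_pos: [0.5864, 0.0185, 0.0344]
tcp_rot: [0.0, 0.649, 0.761, -0.001]
wrist_force: [0.5, -3.4, 0.0]
finger_gap: 0.0499
```

>>> servo_tool(motion=[-0.02, 0.15, 0, 0, 0, 0, -0.06, -0.02, 0.15, 0, 0, 0, 0, -0.06])

```text
time_s: 11.13
tool_pos: [0.5859, 0.0218, 0.0344]
tcp_rot: [0.0, 0.649, 0.761, -0.001]
wrist_force: [0.3, -3.0, -0.4]
finger_gap: 0.0498
```

```bash
python3 plan.py "[(.135,0.0005,0)]"; python3 track.py
```

```text
t 11.13 pos [0.5859 0.0218 0.0344] yaw 99.09 fix rx 0.12 ry -0.09 F [ 0.3 -3.  -0.4] gap 0.0498
rigid box in lane [ 0.1345  0.0013 -0.0408]
(0.135, 0.0005, 0) -> dx 0.08 dy 0.07 cm dyaw 0.04 dz to .034: -0.04
red [466.8 282.9] blk [325.7 283.5] (800px scale) 413 438
```

>>> servo_tool(motion=[-0.02, 0.12, 0, 0, 0, 0, -0.06, -0.02, 0.12, 0, 0, 0, 0, -0.06])

```text
time_s: 11.35
tool_pos: [0.5859, 0.0232, 0.0346]
tcp_rot: [0.001, 0.649, 0.761, -0.002]
wrist_force: [2.7, -20.1, 2.5]
finger_gap: 0.0499
```

>>> servo_tool(motion=[-0.02, 0.12, 0, 0, 0, 0, -0.06, -0.02, 0.12, 0, 0, 0, 0, -0.06])

```text
time_s: 11.52
tool_pos: [0.5859, 0.0232, 0.0349]
tcp_rot: [0.003, 0.649, 0.761, -0.003]
wrist_force: [1.4, -13.0, -1.2]
finger_gap: 0.0497
```

Force rose to 20 N, so the box is seated on the bumpers. Backing off along the lane, then up.

>>> servo_tool(motion=[0.03, -0.2, 0, 0, 0, 0, -0.06, 0.05, -0.3, 0, 0, 0, 0, -0.06, 0.08, -0.5, 0, 0, 0, 0, -0.06, 0.13, -0.8, 0, 0, 0, 0, -0.06, 0.13, -0.8, 0, 0, 0, 0, -0.06, 0.13, -0.8, 0, 0, 0, 0, -0.06, 0, 0, 1, 0, 0, 0, -0.06, 0, 0, 2, 0, 0, 0, -0.06, 0, 0, 2.5, 0, 0, 0, -0.06, 0, 0, 2.5, 0, 0, 0, -0.06, 0, 0, 2.5, 0, 0, 0, -0.06, 0, 0, 2.5, 0, 0, 0, -0.06, 0, 0, 2.5, 0, 0, 0, -0.06, 0, 0, 2.5, 0, 0, 0, -0.06, 0, 0, 0, 0, 0, 0, -0.06, 0, 0, 0, 0, 0, 0, -0.06])

```text
time_s: 12.85
tool_pos: [0.5888, -0.0153, 0.229]
tcp_rot: [0.002, 0.65, 0.76, -0.002]
wrist_force: [-0.3, -0.9, 0.5]
finger_gap: 0.05
```

```bash
python3 - <<'E'
from h import *
s=pose();im=grab_frame("wrist");cv2.imwrite("pics/w7raw.png",im);np.save("w7.npy",s,allow_pickle=True)
cv2.imwrite("pics/w7.png",cv2.resize(im,(800,600),interpolation=cv2.INTER_CUBIC))
E
```

```text
t 12.85 pos [ 0.5888 -0.0153  0.229 ] yaw 98.93 fix rx 0.30 ry -0.02 F [-0.3 -0.9  0.5] gap 0.0500
```

View pics/w7.png

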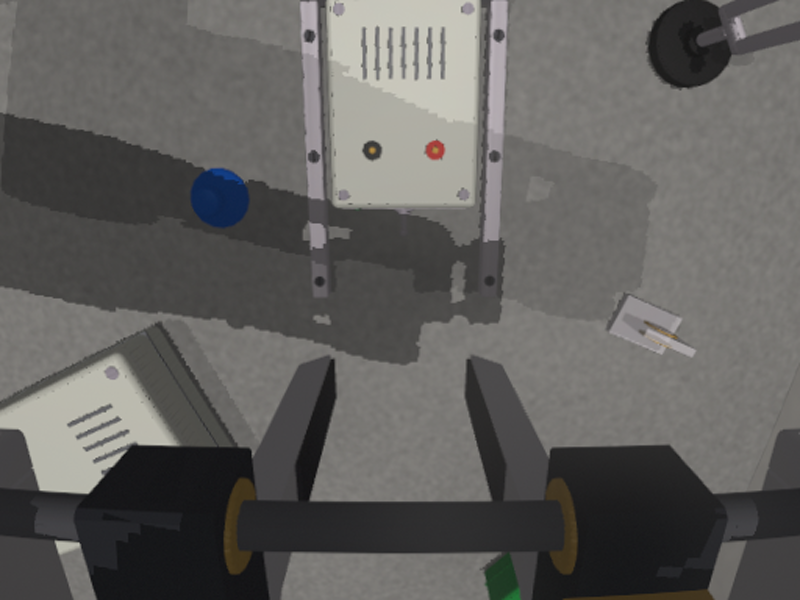

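```bash
python3 - <<'E'
from fit import *
np.set_printoptions(precision=4,suppress=True)
s=np.load("w7.npy",allow_pickle=True).item();c=cam("wrist",s);f=lambda x,y:((x+.5)*.64-.5,(y+.5)*.64-.5)
L=[(*f(309,35),'y',.0635,.016),(*f(314,156),'y',.0635,.016),(*f(320,280),'y',.0635,.016),(*f(499,35),'y',-.0635,.016),(*f(494.5,155.5),'y',-.0635,.016),(*f(489,280.5),'y',-.0635,.016),(*f(320,296),'x',0,.016)]
l,r=fit(c,L,[.59,-.02,1.73]);print("lane",l,np.degrees(l[2]),r)
B=[(*f(340,206),'x',-.065,.05),(*f(468,206.5),'x',-.065,.05),(*f(327,30),'y',.0475,.05),(*f(332,180),'y',.0475,.05),(*f(482,30),'y',-.0475,.05),(*f(477,180),'y',-.0475,.05)]
b,r=fit(c,B,[.57,.1,1.73]);print("box",b,np.degrees(b[2]),r)
cs,sn=np.cos(l[2]),np.sin(l[2]);d=b[:2]-l[:2];print("box in lane",cs*d[0]+sn*d[1],-sn*d[0]+cs*d[1],np.degrees(b[2]-l[2]))
P=unproj(c,[f(372,150),f(435,150),f(344,195),f(463,195)],.05)[:,:2]-l[:2];print(np.c_[P@[cs,sn],P@[-sn,cs]])
P=unproj(c,[f(309,35),f(314,156),f(320,280)],.016)[:,:2]-l[:2];print("screw x",P@[cs,sn])
E
```

```text
lane [ 0.595  -0.0356  1.7293] 99.08279886450573 [ 0.1174 -0.218  -0.5173 -0.1346  0.2546  0.4978 -0.    ]
box [0.5737 0.0976 1.7255] 98.86651931803256 [ 0.1522 -0.1522 -0.4374 -0.9772  0.5773  0.8373]
box in lane 0.13494119123363835 -5.608330337841111e-06 -0.21627954647316594
[[ 0.1054  0.0207]
 [ 0.1053 -0.0192]
 [ 0.0773  0.0393]
 [ 0.077  -0.0377]]
screw x [0.1817 0.102  0.0124]
```

```bash
python3 -c "
from rig import *
print(ctrl.job_done())"
```

```text
the job is handed in; nothing more can be done
None
```

I pushed the small white box down the lane with two fingertips either side of the toggle, straightening it before it reached the mouth. It is home against both bumpers and the job is handed in at about 13 s; no verdict was reported.

- **Seating:** the push force rose from about 3 N to 20 N when the box met the bumpers. I then backed straight off along the lane and lifted clear, so the robot touches nothing.
- **Final wrist-camera fit:** box at x = 0.1349 m (window 0.131 to 0.138) and y about 0.0 mm in the lane, with the angle off by −0.2°. I did not measure the box's height or tilt.
- **Disagreements:** on the way in, the scene camera placed the box about 2–3 mm further to −y than the wrist camera. At mid-lane the final refit showed the box at y = +2.5 mm, and I corrected that during the last stretch.
- **Fit error:** the box's fitted width was off by up to 2–5 mm in some views.
- **Rails and bystanders:** I saw no sign of contact with the rails or toggle. The suction cup, tuning fork and piezo holder look undisturbed in the last picture. The speaker was out of that view, but the arm never went near it.

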